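# Space the bamboo slats with the gauge

### The arm

A 7-joint arm with a two-finger parallel gripper is mounted at the origin on the work surface. World frame = base frame: x ahead of the robot, y to its left, z up, the work surface at z = 0. Lengths are in m, angles in rad, forces in N, time in s.
With the tool pointing down it reaches from about 0.35 to 0.9 m from the base axis. Payload 8.1 kg.
Tool frame: the origin (TCP) lies at the very end of the fingers, on their centre line; the grasp point (between the pads) lies 19 mm behind it; z points along the fingers, y is the line along which they close (so a half turn about z gives the same grasp; the last joint's range is limited). The gripper opens to 92 mm and grips with 3 to 60 N. Pads are 19 mm wide; open, the fingers measure 130 mm over their backs; the gripper's body (75 mm by 190 mm) begins 47 mm behind the grasp point.
Start: joints at [1.098, 0.434, 0.025, 1.573, -0.012, 1.134, -0.075], TCP at [0.226, -0.583, 0.227] pointing down, gripper open.
Joint ranges: [-2.62, 2.62], [-0.44, 2.09], [-1.27, 1.32], [0.08, 2.57], [-1.32, 4.46], [0.12, 2], [-2.74, 2.74]. Speed limits (rad/s): [2.22, 2.22, 3.01, 3.01, 3.14, 3.14, 3.14].

### API

Orientations are given as a rotation vector (axis times angle).
In Python, from cell import arm gives the robot as it stands.
- The arm moves only by the tool jog_arm, never from a script. Its argument "rows" is a list of rows, each a list of 3 entries, a list of its own where there are three numbers: the shift along the world's x, y, z in cm, then the turn, a rotation vector about the world's x, y, z in degrees, then the opening, from 0 (shut) to 1 (fully open). A call has 1 to 8 rows; each row is the pose to reach, as a shift and turn from the pose commanded when the call began; what a row does not reach only later rows make up. A row lasts 1/8 s, in which the tool goes at most 62.5 mm and 10.7 degrees, less where a joint would pass 70% of its speed; a pose out of reach is approached as far as the arm can. A call with a gripper value outside its range is refused whole. The fingers move at their own pace and stop on an object; "newtons" is the grip in N (left out, the last holds). Time passes only in rows, so rows that repeat a pose let the fingers close. It gives the time, the measured TCP pose, the force, the opening and the grip force at its end, in the units of the state.
- arm.observe(): the state, without advancing time (a new reading comes with each control period).
- arm.get_image(name): name is "scene" or "top"; returns a dict with "img" (384x512x3 uint8, red, green, blue), "depth" (384x512 float32, m along the optical axis (not along the pixel's ray), 0 where there is no reading), "fx", "fy", "cx", "cy" (pixels), "rvec" (rotation vector, rad) and "tvec" (3), from world to camera coordinates, as OpenCV has them. Camera axes: x right, y down, z forward; pixel columns grow to the right and rows downward; lengths in m; the calibration is good to about 2 mm. A picture is of the moment at which its call begins.
- arm.sign_off(): hands the job in; it is judged then, once.
The state is a dict: "clock": time; "joints": joint angles; "dq": joint speeds; "joint_efforts": joint torques, N m; "position": TCP position; "ee_rot": TCP orientation; "force": force on the tool from outside, world axes, zero at the start; "ft_torque": the same for the moment, N m; "width": opening from 0.0 (shut) to 1.0 (fully open); "gripper_force": force on a finger pad.
Only numpy, scipy, OpenCV 4.12 (cv2) and the standard library are available. Lean on these libraries where they do the work, as an engineer would, in place of code of your own. Each camera call takes 0.05 s, during which the arm holds its last target. There are 200 camera calls.

### The job

Take the red spacing gauge and work along the rack from the screwed-down dark slat, one slat after the other: straddle each pale slat with the gauge and draw it towards the one before until the gauge comes up snug against that one without shifting it, so that all three gaps equal the 22 mm the gauge sets. Then stand the gauge back upright well on its cork mat, let go, and leave the other things on the table where they are.

Things in the scene. Friction and masses are not known exactly. Their poses are not given: they have to be found in the camera images.
- rack: fixed dark wooden rack frame on the table, 300 mm along its y, two rails 16 mm wide, 20 mm high, whose centre lines run along y at x = -60 and +60 mm; nothing between the rails over the table except a low tie (12 mm high) at either end. Origin: centre of the underside. Its yaw varies.
- slat0: reference slat, darker brown, screwed across the rails at the rack's -y end; cannot move. 180 mm long (x), 26 mm wide (y), 14 mm thick (z); underside 20 mm, top 34 mm above the table. Origin: centre of its underside; axes as the rack's.
- slat1: first pale bamboo slat from the reference slat, 180 mm (x) x 26 (y) x 14 thick, top 34 mm above the table; origin: centre of its underside. Slides only along the rack's y on stiff clips: yields to about 6 N (also if the gauge is driven on against it) and stays where left. Starts 8 to 100 mm too far from the reference slat, with gaps of over 25 mm beside it
- slat2: second pale bamboo slat from the reference slat, 180 mm (x) x 26 (y) x 14 thick, top 34 mm above the table; origin: centre of its underside. Slides only along the rack's y on stiff clips: yields to about 6 N (also if the gauge is driven on against it) and stays where left. Starts 8 to 100 mm too far from the reference slat, with gaps of over 25 mm beside it
- slat3: third pale bamboo slat from the reference slat, 180 mm (x) x 26 (y) x 14 thick, top 34 mm above the table; origin: centre of its underside. Slides only along the rack's y on stiff clips: yields to about 6 N (also if the gauge is driven on against it) and stays where left. Starts 8 to 100 mm too far from the reference slat, with gaps of over 25 mm beside it
- gauge: loose saddle gauge (upside-down U) standing on the mat, either way round alike. Two red legs 50 mm long (x), 8 thick (y), 22 deep at y = -24 and +24 mm, 40 mm channel between; red bridge z = 22 to 30 mm; pale grip block 50 (x) x 36 (y), z = 30 to 74 mm, pinched across its 36 mm. Outer face of one leg to inner face of the other: 48 mm = one slat + one gap. Origin: centre of underside
- mat: fixed cork mat, 150 x 150 x 6 mm; origin at the centre of its underside. The gauge stands on it.
- foodbox: bystander: pale green lidded food box, 120 x 180 x 72 mm high; origin at the centre of its underside
- glue: bystander: white glue bottle with orange cap, 56 mm across, 150 mm high; origin at the centre of its underside
- tape: bystander: roll of blue tape, 100 mm across, 45 mm high; origin at the centre of its underside
- mallet: bystander: mallet lying down, 260 mm long, wooden handle along its x, head at +x; origin at the centre of its underside
- mug: bystander: blue mug, 80 mm across, 90 mm high; origin at the centre of its underside
- spare: bystander: spare bamboo slat lying loose on the table, 180 x 26 x 14 mm; not part of the rack; origin at the centre of its underside
- offcut: bystander: dark wood offcut, 100 x 50 x 30 mm; origin at the centre of its underside
Not all that is in view belongs to the job. There is more than one size of the gauge; the one meant has the size given above.

How it is judged:
By the outcome, as a careful person would: the job done as asked, in the order asked, and still so for the second after the job is handed in, with the robot touching nothing.
It also fails if it takes over 58 s, if anything falls off the work surface, if the arm or the gripper's body presses on something with over 40 N, if the wrist force passes 120 N, or if a joint passes its speed limit or range.

## Working session

There is one attempt and no reset: what is moved stays moved. The work goes in short steps, Python scripts to look and compute and a tool call to move; the robot and the scene stay as the last step left them, time stands still between calls to the robot, and variables do not carry over. Pictures are saved under pics/ and viewed, at most 10 in all, crops included, and the job is handed in when it is done.

Besides the shell and the picture viewer there is one more tool, called after "Request:" in YAML: its name, and indented under it one key for each argument. jog_arm: Moves the arm, as the interface text tells. Its arguments: {"type":"object","properties":{"rows":{"type":"array","items":{"type":"array"}},"newtons":{"type":"number"}},"required":["rows"]}

```bash
mkdir -p pics; cat > h.py <<'E'
import numpy as np, cv2
from cell import arm
def grab(n):
    d=arm.get_image(n); d['R']=cv2.Rodrigues(np.array(d['rvec'],float))[0]; d['t']=np.array(d['tvec'],float).ravel(); return d
def ray(d,u,v,z):
    c=-d['R'].T@d['t']; r=d['R'].T@np.array([(u-d['cx'])/d['fx'],(v-d['cy'])/d['fy'],1.]); return c+r*(z-c[2])/r[2]
def cloud(d):
    v,u=np.mgrid[:384,:512]; Z=d['depth']; P=np.dstack([(u-d['cx'])/d['fx']*Z,(v-d['cy'])/d['fy']*Z,Z]); return (P-d['t'])@d['R']
def save(d,n,crop=None,s=1):
    i=d['img'][...,::-1]
    if crop: i=i[crop[1]:crop[3],crop[0]:crop[2]]
    cv2.imwrite('pics/'+n,cv2.resize(i,None,fx=s,fy=s,interpolation=cv2.INTER_CUBIC))
E
python3 - <<'E'
from h import *
for n in('top','scene'):
    d=grab(n); save(d,n+'0.png',None,1.5); np.save(n+'0.npy',d,allow_pickle=True); print(n,-d['R'].T@d['t'],d['fx'],d['R'][2])
s=arm.observe(); print(s)
E
```

```text
top [ 0.29987834 -0.03849772  1.42596072] 384.4608482397487 [ 0.16444993  0.00742498 -0.98635749]
scene [ 1.1674164  -0.05403528  0.78382119] 348.0833331724706 [-0.65948653  0.01759559 -0.75151042]
{'clock': 0.1, 'joints': array([ 1.09843532,  0.4351341 ,  0.02498117,  1.57397844, -0.01159392,
        1.13398516, -0.07508739]), 'dq': array([-0.00083332, -0.00156431,  0.00118635, -0.00205131, -0.00033717,
       -0.00033034,  0.00019944]), 'joint_efforts': array([ 2.44457333e-03, -6.69126749e+01,  9.87623669e-01, -3.15148115e+01,
       -6.06214441e-02,  3.74506821e-02,  1.02972990e-04]), 'position': array([ 0.22565804, -0.58237076,  0.22604617]), 'ee_rot': array([-3.08678792e+00, -5.77182101e-01,  5.95591646e-04]), 'force': array([ 0.16332173, -0.0073997 , -0.64248702]), 'ft_torque': array([-0.0355612, -0.0496792,  0.0316823]), 'gripper_force': 0.0, 'width': 1.0012313746310355}
```

View pics/top0.png

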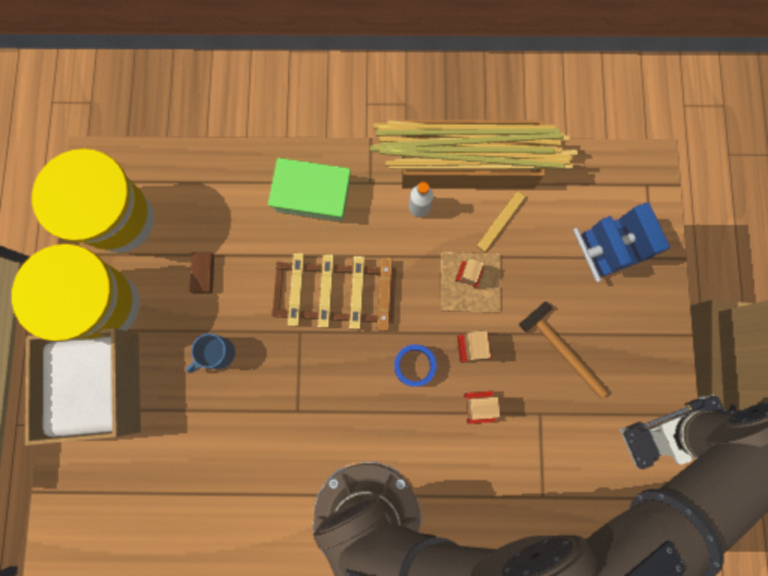

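View pics/scene0.png

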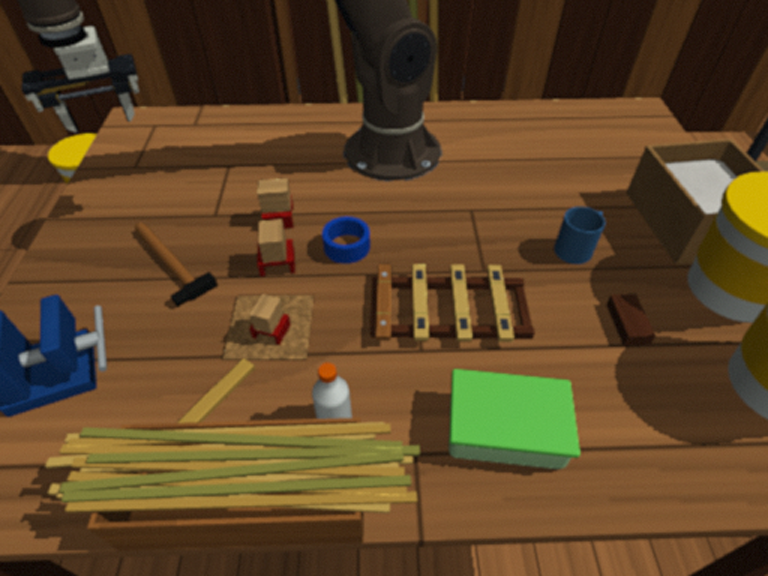

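The top view shows three gauges with red legs, one on the mat at (470,272), one at (475,347) and one at (483,407). The rack has its dark reference slat at (385,293) and pale slats at (357,292), (327,290) and (296,289). The loose spare is at (501,222). By the description I want the gauge on the mat, and I'll check its size next.

```bash
cat > m.py <<'E'
from h import *
def obj(d,mask,zlo,zhi,box,tag,z=None):
    P=cloud(d); u0,v0,u1,v1=box
    m=np.zeros((384,512),bool); m[v0:v1,u0:u1]=1
    m&=mask&(P[...,2]>zlo)&(P[...,2]<zhi)
    n,l,st,c=cv2.connectedComponentsWithStats(m.astype(np.uint8))
    out=[]
    for k in range(1,n):
        if st[k,4]<25: continue
        vv,uu=np.where(l==k); zz=z if z else np.median(P[l==k][:,2])
        Q=np.array([ray(d,a,b,zz)[:2] for a,b in zip(uu,vv)])
        r=cv2.minAreaRect((Q*1000).astype(np.float32))
        c=Q.mean(0); w,V=np.linalg.eigh(np.cov(Q.T)); a=np.degrees(np.arctan2(V[1,1],V[0,1]))
        a=(a+90)%180-90
        print(tag,'px',c_(st[k]),'ctr',(c*1000).round(1),'z',round(zz*1000,1),'LxW',(np.sqrt(12*w[::-1])*1000).round(1),'rect',np.round(r[1],1),'ang',round(a,1))
        out.append((c,a))
    return out
c_=lambda s:(int(s[0]+s[2]/2),int(s[1]+s[3]/2))
def run(d):
    i=d['img'].astype(int); hsv=cv2.cvtColor(d['img'],cv2.COLOR_RGB2HSV).astype(int)
    pale=(i.min(-1)>60)&(hsv[...,1]<160)&(hsv[...,2]>140)
    obj(d,pale,.06,.1,(280,160,350,290),'grip')
    pale2=(hsv[...,0]>15)&(hsv[...,0]<32)&(hsv[...,2]>90)
    obj(d,pale2,.026,.045,(185,160,255,225),'slat',.034)
    obj(d,~pale2,.028,.045,(240,160,270,225),'ref',.034)
E
python3 - <<'E'
from m import *
d=np.load('top0.npy',allow_pickle=True).item(); run(d)
hsv=cv2.cvtColor(d['img'],cv2.COLOR_RGB2HSV).astype(int)
P=cloud(d)
obj(d,(hsv[...,0]<6)&(hsv[...,1]>200)|(hsv[...,0]>174)&(hsv[...,1]>200),.0,.06,(290,160,350,290),'red')
for q in [(294,168,334,208),(260,160,264,226)]:pass
print([ray(d,u/1.5,v/1.5,.006).round(3) for u,v in[(442,252),(502,253),(501,311),(441,311)]])
a=d['img'][160:290,180:345][...,::-1]
cv2.imwrite('pics/crop.png',cv2.resize(a,None,fx=4.5,fy=4.5,interpolation=cv2.INTER_CUBIC))
E
```

```text
grip px (315, 180) ctr [ 579.2 -247. ] z 79.8 LxW [50.4 36.8] rect [35.9 49.8] ang -19.4
grip px (318, 230) ctr [ 399.6 -253.2] z 94.8 LxW [63.4 51.5] rect [63.  50.4] ang 7.3
grip px (322, 272) ctr [ 257.5 -264.1] z 94.6 LxW [67.3 46.4] rect [46.6 67.6] ang -86.5
slat px (197, 193) ctr [539.3 179.3] z 34.0 LxW [178.5  27.5] rect [ 28.  176.9] ang -2.8
slat px (217, 194) ctr [534.2 106.1] z 34.0 LxW [177.6  27.1] rect [ 26.8 176.5] ang -2.6
slat px (238, 195) ctr [530.7  29.7] z 34.0 LxW [178.5  26.9] rect [ 26.2 179.1] ang -2.8
ref px (257, 178) ctr [593.3 -41.2] z 34.0 LxW [48.6 25.6] rect [45.3 22.2] ang 2.9
ref px (257, 196) ctr [528.5 -38.4] z 34.0 LxW [70. 26.] rect [70.7 25.8] ang -1.4
ref px (256, 214) ctr [461.8 -34.7] z 34.0 LxW [45.9 26.8] rect [47.6 25.6] ang 0.4
red px (308, 232) ctr [ 397.5 -225. ] z 39.0 LxW [60.3  9.8] rect [57.7  9.2] ang 6.6
red px (320, 263) ctr [ 287.4 -263.2] z 39.9 LxW [62.5  9.2] rect [ 9.  60.8] ang -85.2
[array([ 0.639, -0.183,  0.006]), array([ 0.638, -0.334,  0.006]), array([ 0.49 , -0.328,  0.006]), array([ 0.489, -0.179,  0.006])]
```

View pics/crop.png

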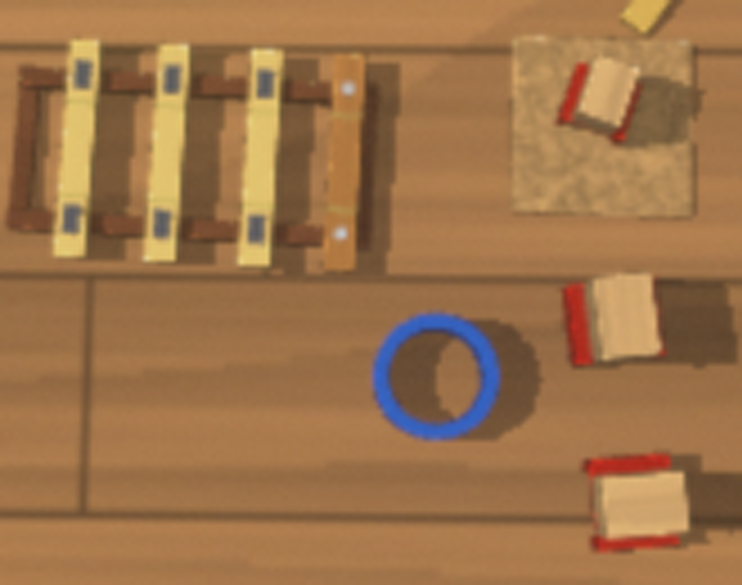

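The crop shows the gauge on the mat at crop pixel (605,95). It measures 50 x 37 mm and its top is at 80 mm, so it's the specified one. The other two, at (610,320) and (640,505), measure about 64 x 50 mm and stand 95 mm high, so they're decoys.

Request:
jog_arm:
  rows:
    - [[35.3,33.5,-6],[0,0,-40.6],1]
    - [[35.3,33.5,-6],[0,0,-40.6],1]
    - [[35.3,33.5,-6],[0,0,-40.6],1]
    - [[35.3,33.5,-6],[0,0,-40.6],1]
    - [[35.3,33.5,-6],[0,0,-40.6],1]
    - [[35.3,33.5,-6],[0,0,-40.6],1]
    - [[35.3,33.5,-6],[0,0,-40.6],1]
    - [[35.3,33.5,-6],[0,0,-40.6],1]

```text
clock: 1.1
position: [0.5801, -0.2457, 0.1661]
ee_rot: [-3.097, 0.529, 0.001]
force: [0.7, -0.5, -1.7]
width: 0.998
gripper_force: 0.0
```

Request:
jog_arm:
  rows:
    - [[0,0,-5],[0,0,0],1]
    - [[0,0,-9],[0,0,0],1]
    - [[0,0,-12.4],[0,0,0],1]
    - [[0,0,-12.4],[0,0,0],1]
    - [[0,0,-12.4],[0,0,0],0.3]
    - [[0,0,-12.4],[0,0,0],0.3]
    - [[0,0,-12.4],[0,0,0],0.3]
    - [[0,0,-12.4],[0,0,0],0.3]
  newtons: 40

```text
clock: 2.1
position: [0.5792, -0.2479, 0.0434]
ee_rot: [3.096, -0.53, 0.002]
force: [0.3, 0.2, 0.0]
width: 0.615
gripper_force: 0.0
```

Request:
jog_arm:
  rows:
    - [[0,0,0],[0,0,0],0.2]
    - [[0,0,0],[0,0,0],0.2]
    - [[0,0,0],[0,0,0],0.2]
    - [[0,0,0],[0,0,0],0.2]

```text
clock: 2.6
position: [0.5789, -0.2477, 0.0428]
ee_rot: [-3.097, 0.53, 0.0]
force: [-0.6, 0.3, 1.5]
width: 0.389
gripper_force: 40.0
```

Request:
jog_arm:
  rows:
    - [[0,0,6],[0,0,0],0.2]
    - [[-1,6,8],[0,0,8],0.2]
    - [[-2,12,8],[0,0,16.5],0.2]
    - [[-3,18,8],[0,0,16.5],0.2]
    - [[-4,24,8],[0,0,16.5],0.2]
    - [[-4.8,27.8,7],[0,0,16.5],0.2]
    - [[-4.8,27.8,6],[0,0,16.5],0.2]
    - [[-4.8,27.8,6],[0,0,16.5],0.2]

```text
clock: 3.6
position: [0.5303, 0.0295, 0.102]
ee_rot: [3.14, -0.08, -0.003]
force: [0.1, -0.5, -0.9]
width: 0.39
gripper_force: 40.0
```

```bash
python3 - <<'E'
from h import *
print(arm.observe()['position'],arm.observe()['force'])
d=grab('scene'); save(d,'s1.png',(220,90,400,250),4)
E
```

```text
[0.53025789 0.02947234 0.10195814] [ 0.1494328  -0.5077661  -0.92713398]
```

View pics/s1.png

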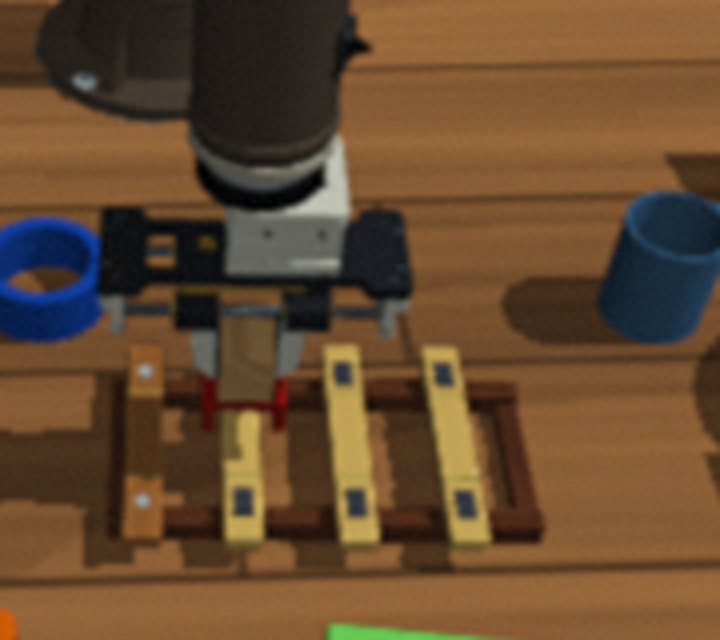

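The gauge is held square over slat 1, with its legs at crop pixels (207,405) and (281,400), one on either side of the slat at (243,480). I'll lower it.

Request:
jog_arm:
  rows:
    - [[0,0,-2],[0,0,0],0.2]
    - [[0,0,-3.5],[0,0,0],0.2]
    - [[0,0,-4.5],[0,0,0],0.2]
    - [[0,0,-5.1],[0,0,0],0.2]
    - [[0,0,-5.1],[0,0,0],0.2]

```text
clock: 4.28
position: [0.5307, 0.0301, 0.0515]
ee_rot: [3.14, -0.08, -0.001]
force: [-0.2, 0.4, -1.3]
width: 0.393
gripper_force: 40.0
```

Request:
jog_arm:
  rows:
    - [[-0.02,-0.4,0],[0,0,0],0.2]
    - [[-0.04,-0.8,0],[0,0,0],0.2]
    - [[-0.06,-1.2,0],[0,0,0],0.2]
    - [[-0.08,-1.6,0],[0,0,0],0.2]
    - [[-0.1,-2.0,0],[0,0,0],0.2]
    - [[-0.11,-2.2,0],[0,0,0],0.2]
    - [[-0.11,-2.2,0],[0,0,0],0.2]

```text
clock: 5.15
position: [0.5302, 0.0093, 0.0521]
ee_rot: [-3.139, 0.079, -0.002]
force: [1.0, 5.0, -1.0]
width: 0.388
gripper_force: 40.0
```

Request:
jog_arm:
  rows:
    - [[-0.01,-0.15,0],[0,0,0],0.2]
    - [[-0.015,-0.3,0],[0,0,0],0.2]
    - [[-0.02,-0.4,0],[0,0,0],0.2]
    - [[-0.02,-0.4,0],[0,0,0],0.2]

```text
clock: 5.65
position: [0.53, 0.0054, 0.0521]
ee_rot: [-3.139, 0.078, -0.002]
force: [-0.2, 4.9, -0.6]
width: 0.392
gripper_force: 40.0
```

Request:
jog_arm:
  rows:
    - [[-0.005,-0.1,0],[0,0,0],0.2]
    - [[-0.01,-0.2,0],[0,0,0],0.2]
    - [[-0.01,-0.2,0],[0,0,0],0.2]

```text
clock: 6.02
position: [0.53, 0.0034, 0.0521]
ee_rot: [-3.139, 0.078, -0.002]
force: [0.1, 5.6, 0.1]
width: 0.392
gripper_force: 40.0
```

Request:
jog_arm:
  rows:
    - [[-0.005,-0.1,0],[0,0,0],0.2]
    - [[-0.01,-0.2,0],[0,0,0],0.2]
    - [[-0.01,-0.2,0],[0,0,0],0.2]

```text
clock: 6.4
position: [0.5299, 0.0028, 0.0521]
ee_rot: [-3.138, 0.076, -0.002]
force: [0.9, 9.3, -1.2]
width: 0.39
gripper_force: 40.0
```

Request:
jog_arm:
  rows:
    - [[-0.005,-0.1,0],[0,0,0],0.2]
    - [[-0.01,-0.2,0],[0,0,0],0.2]
    - [[-0.01,-0.2,0],[0,0,0],0.2]

```text
clock: 6.78
position: [0.5299, 0.0027, 0.0522]
ee_rot: [-3.136, 0.074, -0.002]
force: [-0.6, 14.6, -1.5]
width: 0.387
gripper_force: 40.0
```

Snug against the fixed slat, at TCP y = 2.7 mm against 2.8 mm predicted. I'll back off centred, lift and move to slat 2.

Request:
jog_arm:
  rows:
    - [[0.05,0.8,0],[0,0,0],0.2]
    - [[0.06,1.17,0],[0,0,0],0.2]
    - [[0.06,1.17,0],[0,0,0],0.2]
    - [[0.06,1.17,3],[0,0,0],0.2]
    - [[0.06,1.17,5],[0,0,0],0.2]
    - [[0.3,6,5.5],[0,0,0],0.2]
    - [[0.46,10.8,5],[0,0,0],0.2]
    - [[0.46,10.8,4.5],[0,0,0],0.2]

```text
clock: 7.78
position: [0.5338, 0.1106, 0.0969]
ee_rot: [-3.139, 0.071, -0.001]
force: [0.3, -1.2, -1.7]
width: 0.391
gripper_force: 40.0
```

```bash
python3 - <<'E'
from m import *
s=arm.observe();print(s['position'],s['force'],s['ee_rot'])
d=grab('top'); run(d); save(d,'t1.png',(180,150,350,280),4)
E
```

```text
[0.53382714 0.11062532 0.09686884] [ 0.26906341 -1.16855588 -1.68336916] [-3.13863787e+00  7.07574921e-02 -1.15087725e-03]
grip px (318, 230) ctr [ 399.3 -253.2] z 94.7 LxW [62.6 51.6] rect [63.4 50.7] ang 11.4
grip px (323, 272) ctr [ 257.6 -264.9] z 94.6 LxW [67.5 46.7] rect [46.6 68.2] ang -87.2
slat px (244, 195) ctr [530.6   9.5] z 34.0 LxW [180.   26.7] rect [ 26.1 179.7] ang -2.5
ref px (257, 189) ctr [554.3 -39.5] z 34.0 LxW [125.2  25.9] rect [ 25.7 123.5] ang -2.1
ref px (256, 214) ctr [461.8 -35. ] z 34.0 LxW [45.7 26.1] rect [47.6 25.6] ang -2.2
```

View pics/t1.png

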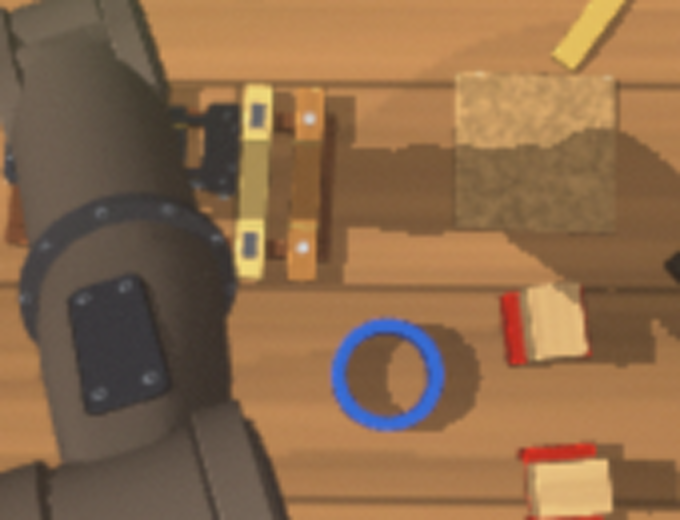

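Slat 1 sits at y = 9.5 mm, where expected. The gripper and gauge are over slat 2, which the arm hides from view. Moves evidently start from the measured pose, so I'll correct y by -4.6 mm and lower.

Request:
jog_arm:
  rows:
    - [[0,-0.46,0],[0,0,-0.1],0.2]
    - [[0,-0.46,0],[0,0,-0.1],0.2]
    - [[0,-0.46,-2],[0,0,-0.1],0.2]
    - [[0,-0.46,-3.4],[0,0,-0.1],0.2]
    - [[0,-0.46,-4.5],[0,0,-0.1],0.2]
    - [[0,-0.46,-4.5],[0,0,-0.1],0.2]

```text
clock: 8.57
position: [0.5333, 0.1012, 0.0509]
ee_rot: [3.14, -0.083, -0.003]
force: [-0.4, -0.4, -0.9]
width: 0.391
gripper_force: 40.0
```

Request:
jog_arm:
  rows:
    - [[-0.03,-0.6,0.1],[0,0,0.2],0.2]
    - [[-0.06,-1.2,0.1],[0,0,0.2],0.2]
    - [[-0.09,-1.8,0.1],[0,0,0.2],0.2]
    - [[-0.12,-2.4,0.1],[0,0,0.2],0.2]
    - [[-0.15,-3.0,0.1],[0,0,0.2],0.2]
    - [[-0.18,-3.6,0.1],[0,0,0.2],0.2]
    - [[-0.2,-4.2,0.1],[0,0,0.2],0.2]
    - [[-0.22,-4.5,0.1],[0,0,0.2],0.2]

```text
clock: 9.57
position: [0.5319, 0.0578, 0.0533]
ee_rot: [-3.139, 0.075, -0.001]
force: [0.8, 6.6, -6.4]
width: 0.39
gripper_force: 40.0
```

Request:
jog_arm:
  rows:
    - [[0,-0.1,0],[0,0,0],0.2]
    - [[0,-0.2,0],[0,0,0],0.2]
    - [[0,-0.2,0],[0,0,0],0.2]
    - [[0,-0.2,0],[0,0,0],0.2]

```text
clock: 10.07
position: [0.5318, 0.056, 0.0533]
ee_rot: [-3.139, 0.075, -0.001]
force: [0.1, 6.8, -5.2]
width: 0.39
gripper_force: 40.0
```

Request:
jog_arm:
  rows:
    - [[0,-0.15,0],[0,0,0],0.2]
    - [[-0.01,-0.3,0],[0,0,0],0.2]
    - [[-0.02,-0.4,0],[0,0,0],0.2]
    - [[-0.02,-0.4,0],[0,0,0],0.2]

```text
clock: 10.58
position: [0.5317, 0.052, 0.0533]
ee_rot: [-3.139, 0.075, -0.001]
force: [-0.5, 5.0, -4.3]
width: 0.391
gripper_force: 40.0
```

Request:
jog_arm:
  rows:
    - [[0,-0.05,0],[0,0,0],0.2]
    - [[0,-0.08,0],[0,0,0],0.2]
    - [[0,-0.08,0],[0,0,0],0.2]

```text
clock: 10.95
position: [0.5316, 0.0514, 0.0532]
ee_rot: [-3.139, 0.075, -0.001]
force: [-0.1, 4.8, -4.8]
width: 0.391
gripper_force: 40.0
```

Request:
jog_arm:
  rows:
    - [[0,-0.05,0],[0,0,0],0.2]
    - [[0,-0.08,0],[0,0,0],0.2]
    - [[0,-0.08,0],[0,0,0],0.2]

```text
clock: 11.32
position: [0.5316, 0.0508, 0.0533]
ee_rot: [-3.139, 0.074, -0.001]
force: [-0.7, 6.5, -4.7]
width: 0.391
gripper_force: 40.0
```

Request:
jog_arm:
  rows:
    - [[0,-0.05,0],[0,0,0],0.2]
    - [[0,-0.05,0],[0,0,0],0.2]
    - [[0,-0.05,0],[0,0,0],0.2]

```text
clock: 11.7
position: [0.5316, 0.0508, 0.0533]
ee_rot: [-3.138, 0.074, -0.001]
force: [-0.7, 7.6, -5.7]
width: 0.387
gripper_force: 40.0
```

Snug at y = 50.8 mm against 50.6 predicted, and slat 1 hasn't moved. On to slat 3.

Request:
jog_arm:
  rows:
    - [[0.05,0.6,0],[0,0,0],0.2]
    - [[0.05,0.95,0],[0,0,0],0.2]
    - [[0.05,0.95,0],[0,0,0],0.2]
    - [[0.05,0.95,3],[0,0,0],0.2]
    - [[0.05,0.95,5],[0,0,0],0.2]
    - [[0.4,6,5.5],[0,0,0],0.2]
    - [[0.75,11,5],[0,0,0],0.2]
    - [[0.75,12.9,4.5],[0,0,0],0.2]

```text
clock: 12.7
position: [0.5389, 0.1811, 0.0979]
ee_rot: [-3.139, 0.072, -0.001]
force: [-0.2, -0.3, -1.4]
width: 0.394
gripper_force: 40.0
```

Request:
jog_arm:
  rows:
    - [[0,0,0],[0,0,0],0.2]
    - [[0,0,0],[0,0,0],0.2]
    - [[0,0,0],[0,0,0],0.2]

```text
clock: 13.08
position: [0.5393, 0.1755, 0.0979]
ee_rot: [3.14, -0.081, 0.0]
force: [-0.9, 0.0, -0.8]
width: 0.39
gripper_force: 40.0
```

```bash
python3 - <<'E'
from m import *
s=arm.observe();print(s['position'],s['force'],s['ee_rot'])
d=grab('top'); run(d); save(grab('scene'),'s2.png',(220,90,400,250),4)
E
```

```text
[0.53929287 0.17549898 0.09785182] [-0.88164352  0.02952155 -0.75737956] [ 3.13958245e+00 -8.11801532e-02  1.69576258e-04]
grip px (319, 230) ctr [ 398.4 -253.8] z 94.9 LxW [62.6 49.6] rect [62.9 49.8] ang -1.3
grip px (322, 272) ctr [ 257.6 -264.1] z 94.5 LxW [69.1 46.2] rect [46.6 68.2] ang -86.9
slat px (200, 172) ctr [617.6 169.9] z 34.0 LxW [23.1 16.1] rect [19.4 14.9] ang 24.3
slat px (230, 195) ctr [532.   57.4] z 34.0 LxW [178.1  27.3] rect [ 28.6 176.4] ang -2.5
slat px (244, 195) ctr [530.4   9.6] z 34.0 LxW [181.   26.7] rect [ 26.1 179.9] ang -2.5
ref px (257, 189) ctr [554.2 -39.6] z 34.0 LxW [127.4  26.6] rect [123.4  25.8] ang -2.1
ref px (256, 214) ctr [460.5 -35.2] z 34.0 LxW [47.5 25.9] rect [47.6 25.5] ang -1.6
```

View pics/s2.png

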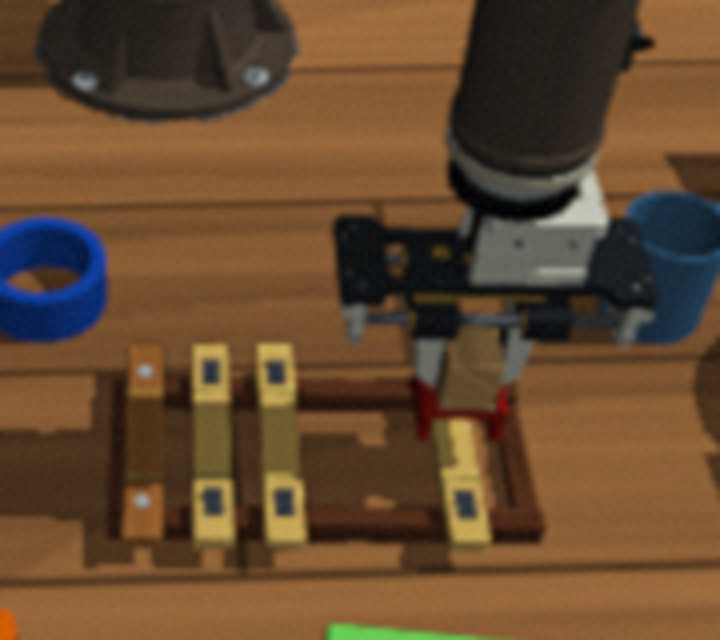

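Slats 1 and 2 measure y = 9.6 and 57.4 mm, a pitch of 47.9 mm. The gauge's legs, at crop pixels (425,410) and (500,410), straddle slat 3 at (462,470). I'll lower and draw.

Request:
jog_arm:
  rows:
    - [[0,0.1,-2],[0,0,0.2],0.2]
    - [[0,0.1,-3.4],[0,0,0.2],0.2]
    - [[0,0.1,-4.5],[0,0,0.2],0.2]
    - [[0,0.1,-4.5],[0,0,0.2],0.2]
    - [[0,0.1,-4.5],[0,0,0.2],0.2]

```text
clock: 13.8
position: [0.5393, 0.1786, 0.0531]
ee_rot: [-3.141, 0.072, -0.001]
force: [0.6, -0.0, -1.0]
width: 0.386
gripper_force: 40.0
```

Request:
jog_arm:
  rows:
    - [[-0.03,-0.7,0],[0,0,0],0.2]
    - [[-0.07,-1.5,0],[0,0,0],0.2]
    - [[-0.11,-2.3,0],[0,0,0],0.2]
    - [[-0.15,-3.1,0],[0,0,0],0.2]
    - [[-0.19,-4.0,0],[0,0,0],0.2]
    - [[-0.24,-4.9,0],[0,0,0],0.2]
    - [[-0.28,-5.8,0],[0,0,0],0.2]
    - [[-0.33,-6.7,0],[0,0,0],0.2]

```text
clock: 14.8
position: [0.5362, 0.1127, 0.0533]
ee_rot: [-3.139, 0.07, -0.003]
force: [0.6, 5.3, -3.0]
width: 0.387
gripper_force: 40.0
```

Request:
jog_arm:
  rows:
    - [[0,-0.1,0],[0,0,0],0.2]
    - [[0,-0.1,0],[0,0,0],0.2]
    - [[0,-0.1,0],[0,0,0],0.2]

```text
clock: 15.18
position: [0.5361, 0.1107, 0.0531]
ee_rot: [-3.141, 0.072, -0.001]
force: [1.1, 3.4, -0.8]
width: 0.392
gripper_force: 40.0
```

Request:
jog_arm:
  rows:
    - [[-0.03,-0.3,0],[0,0,0],0.2]
    - [[-0.04,-0.6,0],[0,0,0],0.2]
    - [[-0.05,-0.8,0],[0,0,0],0.2]
    - [[-0.06,-0.95,0],[0,0,0],0.2]
    - [[-0.06,-0.95,0],[0,0,0],0.2]

```text
clock: 15.8
position: [0.5356, 0.1019, 0.053]
ee_rot: [-3.14, 0.071, -0.002]
force: [1.9, 4.9, -0.3]
width: 0.389
gripper_force: 40.0
```

Request:
jog_arm:
  rows:
    - [[0,-0.05,0],[0,0,0],0.2]
    - [[0,-0.08,0],[0,0,0],0.2]
    - [[0,-0.08,0],[0,0,0],0.2]

```text
clock: 16.18
position: [0.5356, 0.1014, 0.053]
ee_rot: [-3.14, 0.071, -0.002]
force: [1.4, 6.2, -0.8]
width: 0.392
gripper_force: 40.0
```

Request:
jog_arm:
  rows:
    - [[0,-0.08,0],[0,0,0],0.2]
    - [[0,-0.15,0],[0,0,0],0.2]
    - [[0,-0.15,0],[0,0,0],0.2]

```text
clock: 16.55
position: [0.5356, 0.0998, 0.053]
ee_rot: [-3.14, 0.07, -0.002]
force: [1.0, 4.6, -0.3]
width: 0.391
gripper_force: 40.0
```

Request:
jog_arm:
  rows:
    - [[0,-0.06,0],[0,0,0],0.2]
    - [[0,-0.06,0],[0,0,0],0.2]
    - [[0,-0.06,0],[0,0,0],0.2]

```text
clock: 16.92
position: [0.5355, 0.0993, 0.053]
ee_rot: [-3.14, 0.07, -0.002]
force: [1.6, 5.0, 0.2]
width: 0.39
gripper_force: 40.0
```

Request:
jog_arm:
  rows:
    - [[0,-0.06,0],[0,0,0],0.2]
    - [[0,-0.06,0],[0,0,0],0.2]
    - [[0,-0.06,0],[0,0,0],0.2]

```text
clock: 17.3
position: [0.5355, 0.0987, 0.053]
ee_rot: [-3.14, 0.07, -0.002]
force: [1.1, 6.0, 0.1]
width: 0.391
gripper_force: 40.0
```

Request:
jog_arm:
  rows:
    - [[0,-0.06,0],[0,0,0],0.2]
    - [[0,-0.06,0],[0,0,0],0.2]
    - [[0,-0.06,0],[0,0,0],0.2]

```text
clock: 17.68
position: [0.5355, 0.0987, 0.053]
ee_rot: [-3.139, 0.07, -0.002]
force: [1.0, 7.4, -0.3]
width: 0.394
gripper_force: 40.0
```

Snug at 98.7 mm, exactly as predicted. I'll back off, lift and return to the mat centre, near (0.565, -0.256).

Request:
jog_arm:
  rows:
    - [[0.05,0.6,0],[0,0,0],0.2]
    - [[0.05,0.95,0],[0,0,0],0.2]
    - [[0.05,0.95,0],[0,0,0],0.2]
    - [[0.05,0.95,3],[0,0,0],0.2]
    - [[0.05,0.95,6],[0,0,0],0.2]
    - [[0.5,-4,7],[0,0,0],0.2]
    - [[0.9,-9.5,7],[0,0,0],0.2]
    - [[1.3,-15,7],[0,0,0],0.2]

```text
clock: 18.68
position: [0.5479, -0.0551, 0.123]
ee_rot: [3.14, -0.071, 0.0]
force: [0.6, -0.2, -1.2]
width: 0.389
gripper_force: 40.0
```

Request:
jog_arm:
  rows:
    - [[0.5,-6,0],[0,0,0],0.2]
    - [[1,-12,0],[0,0,0],0.2]
    - [[1.5,-17,0],[0,0,0],0.2]
    - [[1.6,-20,0],[0,0,0],0.2]
    - [[1.6,-20.3,-2],[0,0,0],0.2]
    - [[1.6,-20.3,-4],[0,0,0],0.2]
    - [[1.6,-20.3,-4],[0,0,0],0.2]

```text
clock: 19.55
position: [0.5624, -0.256, 0.0811]
ee_rot: [-3.14, 0.072, 0.006]
force: [-1.0, -0.1, -1.3]
width: 0.393
gripper_force: 40.0
```

```bash
python3 - <<'E'
from m import *
s=arm.observe();print(s['position'],s['force'],s['ee_rot'])
d=grab('top'); run(d); save(grab('scene'),'s3.png',(120,90,360,260),3.2)
E
```

```text
[ 0.56238633 -0.25601932  0.08114284] [-0.95791769 -0.12064923 -1.33937048] [-3.13987507  0.07247394  0.00585187]
slat px (217, 194) ctr [534.7 105.2] z 34.0 LxW [178.2  27.3] rect [ 28.7 176.5] ang -2.7
slat px (230, 195) ctr [531.7  57.2] z 34.0 LxW [177.8  26.9] rect [ 26.4 176.4] ang -2.6
slat px (244, 195) ctr [530.3   9.5] z 34.0 LxW [180.2  26.7] rect [ 26.2 179.9] ang -2.6
ref px (257, 178) ctr [593.  -41.4] z 34.0 LxW [46.2 25.4] rect [45.3 22.2] ang 1.7
ref px (257, 196) ctr [528.4 -38.5] z 34.0 LxW [69.5 26. ] rect [25.7 70.7] ang -1.8
ref px (256, 214) ctr [461.3 -35. ] z 34.0 LxW [47.7 26.5] rect [47.6 25.6] ang 2.1
```

View pics/s3.png

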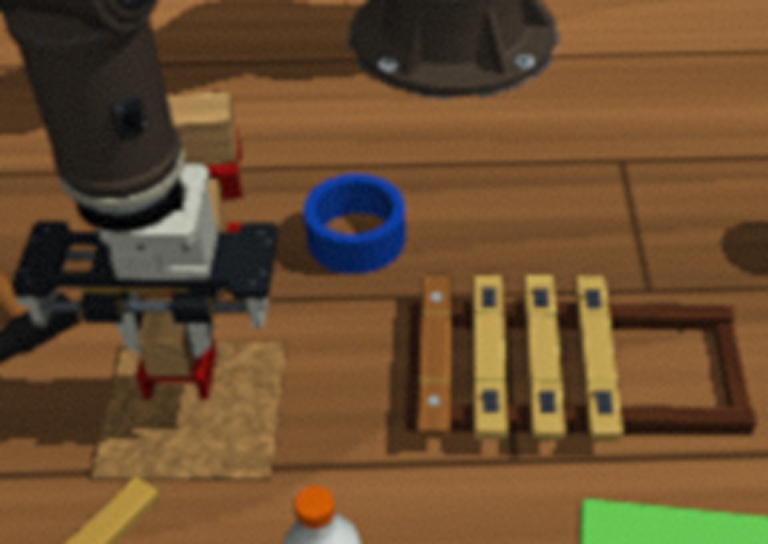

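The slats are evenly spaced, at y = 9.5, 57.2 and 105.2 mm. The gauge is upright above the mat, at crop pixel (175,370). I'll set it down.

Request:
jog_arm:
  rows:
    - [[0,0,-2],[0,0,0],0.2]
    - [[0,0,-3],[0,0,0],0.2]
    - [[0,0,-3.6],[0,0,0],0.2]
    - [[0,0,-3.85],[0,0,0],0.2]
    - [[0,0,-3.85],[0,0,0],0.2]
    - [[0,0,-3.85],[0,0,0],0.2]

```text
clock: 20.4
position: [0.5643, -0.2562, 0.0446]
ee_rot: [3.141, -0.072, 0.001]
force: [0.3, 0.6, -0.1]
width: 0.391
gripper_force: 40.0
```

Request:
jog_arm:
  rows:
    - [[0,0,-0.1],[0,0,0],0.2]
    - [[0,0,-0.2],[0,0,0],0.2]
    - [[0,0,-0.2],[0,0,0],0.2]

```text
clock: 20.78
position: [0.5642, -0.2561, 0.0427]
ee_rot: [3.141, -0.072, 0.001]
force: [-1.8, 0.5, 5.9]
width: 0.391
gripper_force: 40.0
```

It's on the mat with light contact. I'll release and rise.

Request:
jog_arm:
  rows:
    - [[0,0,0],[0,0,0],0.7]
    - [[0,0,0],[0,0,0],0.8]
    - [[0,0,0],[0,0,0],0.8]
    - [[0,0,0],[0,0,0],0.8]
    - [[0,0,0],[0,0,0],0.8]

```text
clock: 21.4
position: [0.5641, -0.2561, 0.0422]
ee_rot: [3.141, -0.072, -0.0]
force: [0.5, 0.2, 0.3]
width: 0.795
gripper_force: 0.0
```

Request:
jog_arm:
  rows:
    - [[0,0,2],[0,0,0],0.8]
    - [[0,0,6],[0,0,0],0.8]
    - [[0,0,12],[0,0,0],0.8]
    - [[-5,-5,16],[0,0,0],0.8]
    - [[-10,-10,16],[0,0,0],0.8]
    - [[-14,-15,16],[0,0,0],0.8]
    - [[-18,-20,16],[0,0,0],0.8]
    - [[-18,-20,16],[0,0,0],0.8]

```text
clock: 22.4
position: [0.3803, -0.4595, 0.2025]
ee_rot: [3.139, -0.08, -0.002]
force: [-0.4, 0.1, 0.1]
width: 0.799
gripper_force: 0.0
```

```bash
python3 - <<'E'
from m import *
s=arm.observe();print(s['position'],s['force'],s['width'],s['clock'])
d=grab('top'); run(d); save(d,'t9.png',None,1.5)
E
```

```text
[ 0.38032757 -0.45949953  0.20248991] [-0.44184588  0.07058831  0.05930532] 0.7986782920471475 22.4
grip px (317, 184) ctr [ 565.  -254.5] z 80.3 LxW [50.  38.6] rect [35.7 47.9] ang -1.7
grip px (319, 230) ctr [ 399.5 -253.4] z 94.9 LxW [63.5 51. ] rect [63.3 50.3] ang 5.3
grip px (322, 272) ctr [ 257.7 -264.2] z 94.6 LxW [67.9 46.5] rect [46.4 67.7] ang -85.3
slat px (217, 194) ctr [534.5 105. ] z 34.0 LxW [179.5  27.2] rect [ 27.  176.8] ang -2.9
slat px (230, 195) ctr [531.7  57.3] z 34.0 LxW [178.  27.] rect [ 26.4 176.4] ang -2.7
slat px (244, 195) ctr [530.4   9.6] z 34.0 LxW [181.3  26.6] rect [ 26.1 179.9] ang -2.5
ref px (257, 178) ctr [592.8 -41.4] z 34.0 LxW [46.5 25.5] rect [45.3 22.2] ang 5.4
ref px (257, 196) ctr [528.2 -38.6] z 34.0 LxW [69.5 26. ] rect [70.6 25.8] ang -2.0
ref px (256, 214) ctr [461.2 -34.8] z 34.0 LxW [46.  25.8] rect [25.8 46.1] ang 1.5
```

View pics/t9.png

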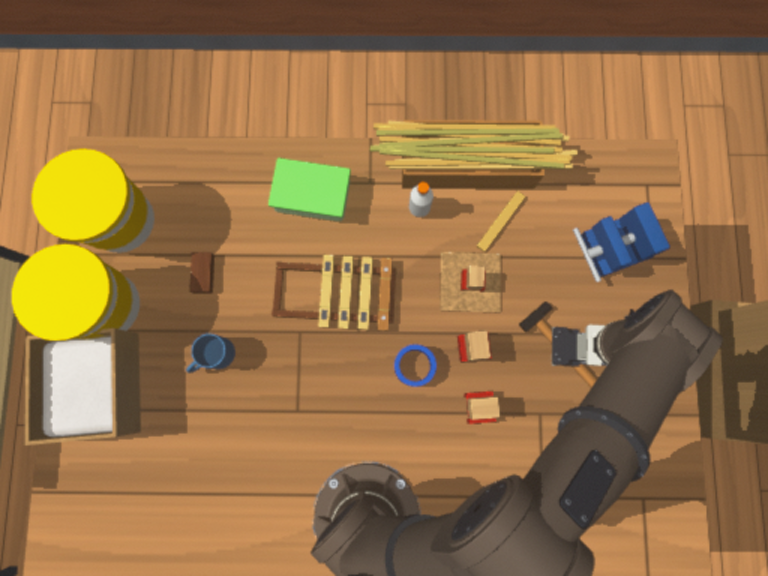

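The gauge stands upright on the mat at (472,279). The slats are evenly spaced at (367,292), (347,292) and (326,291), and nothing else has moved. Handing in.

```bash
python3 -c "
from cell import arm; print(arm.sign_off())"
```

```text
the job is handed in; nothing more can be done
None
```

I drew the three pale slats up snug in order, to a measured 48 mm spacing (22 mm gaps, read to about 1 mm). The gauge stands upright on its mat, nothing else was moved, and I handed the job in at about 22 s.

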